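# Slide the spacer sleeve onto the lens-carrier spindle and close its clamps

### The job

Take the longer of the two aluminium sleeves off the sloped peg rack and slide it down over the upright spindle shaft until it rests fully home on the lens carrier plate, lowering it gently rather than letting it drop, and let go. Only then turn both black clamp knobs on the spindle deck clockwise (seen from above) to their end stops. Leave everything else where it stands.

Things in the scene. Friction and masses are not known exactly. Their poses are not given: they have to be found in the camera images.
- rack: Fixed rack, base 150 x 210 mm; its grey plate slopes 35 degrees down towards the rack's -x (the robot). Two white pegs, diameter 20, 45 mm long, square on the plate, lean 35 degrees towards -x. Origin: centre of the base's underside. In its frame the peg feet are at (0, +-0.05, 0.065) m, the peg axis along (-0.574, 0, 0.819). It stands left or right of the robot, the spindle on the other side.
- long_sleeve: The loose sleeve to fit: plain aluminium tube, outer diameter 50 mm, bore 27 mm, length 80 mm, about 0.3 kg, both ends alike. It starts on one of the rack's pegs, leaning with it. Origin: centre of its end that rests on the rack plate; +z runs along the tube axis to the other end.
- sleeve_mid (a point): Middle of the long sleeve on its axis (40 mm from either end).
- short_sleeve: Bystander: similar aluminium tube on the other peg, outer diameter 50 mm, bore 27 mm, but 52 mm long. Origin: centre of its lower end, +z along its axis.
- spindle: Fixed fixture: grey deck 140 (x) x 270 (y) x 30 mm; in its middle a white carrier plate, diameter 110 mm, top at z = 45 mm, and an upright steel shaft, diameter 24 mm, top at 137 mm, its last 10 mm tapering to 14 mm diameter. Origin: centre of the deck's underside on the table, z up. Clamp knobs A and B stand on the deck at (0, +0.098) and (0, -0.098) m in its frame.
- seat (a point): Point on the shaft axis at the top face of the carrier plate (45 mm over the table), where the sleeve's lower end must rest.
- shaft_tip (a point): Centre of the shaft's top end, 92 mm above the seat.
- knob_a (a joint): Captive clamp knob at the spindle's +y end: angle in rad turned clockwise seen from above. 0 = loose, 1.5 = end stop (tight). Starts between 0 and 0.35.
- knob_a_grip (a point): Centre of knob A's black grip bar: 64 mm long along the point's x, 14 mm wide along its y, 28 mm tall; 70 mm over the table, bar top at 84 mm. Turns with the knob about the vertical z. Under the bar a hub, diameter 36 mm, from 30 to 56 mm over the table. A steel dog under the bar points along +x, to the shaft when tight.
- knob_b (a joint): Captive clamp knob at the spindle's -y end, the same as knob A.
- knob_b_grip (a point): Centre of knob B's grip bar, the same as knob A's.
- wash_bottle: Bystander: white bottle, diameter 60 mm, 170 mm tall, standing between rack and spindle. Origin: centre of its underside.
- dropper_bottle: Bystander: amber bottle, diameter 56 mm, 150 mm tall, standing close beyond the spindle. Origin: centre of its underside.
- jar: Bystander: amber jar, diameter 64 mm, 75 mm tall, beyond the rack. Origin: centre of its underside.
- collar: Bystander: wide steel ring lying flat on the robot's side of the spindle, outer diameter 84 mm, 28 mm tall. Origin: centre of its underside.
- spare_carrier: Bystander: loose white carrier disc, diameter 110 mm, 15 mm thick, flat on the table in front of the robot. Origin: centre of its underside.
- screwdriver: Bystander: screwdriver, 190 mm long, about 30 mm tall, on the robot's side of the rack. Origin: its underside, near its middle, x along its length.
- lens_cup: Bystander: grey open cup, diameter 72 mm, 60 mm tall, between and beyond rack and spindle. Origin: centre of its underside.
Things that resemble listed ones, but are neither listed nor needed, are in the scene too. Leave any pink look-alike of the long_sleeve alone.

How it is judged (in metres and radians):
On the way, in this order (a step that is already met when the one before it is completed fails the run):
1. the long sleeve is fully home on the shaft, resting on the carrier plate, and released (horizontal distance between sleeve_mid and seat below 0.004 m and z of sleeve_mid in the frame of seat between 0.036 and 0.0435 m and angle between the z axis of long_sleeve and the z axis of spindle, either way round below 0.06 rad and contact force between the fingers and long_sleeve below 0.3 N), for 0.2 s.
2. both clamp knobs are turned to their end stops, with the sleeve still home (value of joint each of knob_a, knob_b above 1.4 rad and horizontal distance between sleeve_mid and seat below 0.004 m and z of sleeve_mid in the frame of seat between 0.036 and 0.0435 m and angle between the z axis of long_sleeve and the z axis of spindle, either way round below 0.06 rad), for 0.2 s.
At the end, for the whole second after the job is handed in: The long sleeve stands on the shaft, resting on the carrier plate (its middle within 4 mm of the shaft axis and at most 3.5 mm above the seated height, its axis within 0.06 rad of the shaft's) and at rest; both clamp knobs read over 1.40 rad (stop at 1.5); nothing else has been moved (all of step 2 and linear speed of long_sleeve below 0.02 m/s); the robot touches nothing.
It fails at once if the sleeve drops down the shaft (faster than 0.4 m/s while on it) (horizontal distance between sleeve_mid and seat below 0.015 m and z of sleeve_mid in the frame of seat below 0.125 m and linear speed of long_sleeve above 0.4 m/s).
It fails at once if a clamp knob is turned past 0.6 rad while the long sleeve is not home on the shaft (value of joint any of knob_a, knob_b above 0.6 rad and distance between sleeve_mid and seat above 0.055 m).
It fails at once if a bystander (short sleeve, bottle, jar, collar, spare disc, screwdriver, cup or amber bottle) is moved by more than 25 mm (distance of any of short_sleeve, wash_bottle, jar, collar, spare_carrier, screwdriver, lens_cup, dropper_bottle from where it was at the start of the episode above 0.025 m).
It also fails if it takes over 67 s, if anything falls off the work surface, if the arm or the gripper's body presses on something with over 40 N, if the wrist force passes 120 N, or if a joint passes its speed limit or range.

### The arm

A 6-joint arm with a two-finger parallel gripper is mounted at the origin on the work surface. World frame = base frame: x ahead of the robot, y to its left, z up, the work surface at z = 0. Lengths are in m, angles in degrees, forces in N, time in s.
With the tool pointing down it reaches from about 0.375 to 0.9 m from the base axis. Payload 3.1 kg.
Tool frame: the origin (TCP) lies between the finger pads; the fingertips stand 11 mm ahead of it and the grasp point (between the pads) lies 8 mm behind it; z points along the fingers, y is the line along which they close (so a half turn about z gives the same grasp; the last joint's range is limited). The gripper opens to 87 mm and grips with 3 to 60 N. Pads are 19 mm wide; open, the fingers measure 117 mm over their backs; the gripper's body (75 mm by 190 mm) begins 51 mm behind the grasp point.
Start: joints at [-10.227, 30.224, 82.088, -0, 67.689, -10.227], TCP at [0.625, 0, 0.234] pointing down, gripper open.
Joint ranges: [-176.69, 176.69], [-43.24, 126.21], [12.49, 139.97], [-82, 262], [0, 151.66], [-163.58, 163.58]. Speed limits (degrees/s): [159.86, 159.86, 180, 180, 180, 180].

### API

Orientations are given as a 3x3 rotation matrix whose columns are the frame's x, y, z axes.
In Python, from rig import bot, viewer, workorder, models gives the robot as it stands.
- The arm moves only by the shell command python3 -m jog 'ROWS'. ROWS is JSON, a list of rows, each a list of 7 numbers: the opening, from 0 (shut) to 1 (fully open), then the shift along the tool's x, y, z in m, then the turn, a rotation vector about the tool's x, y, z in degrees. In form: [[claw, x, y, z, ax, ay, az], ...]. A call has 1 to 20 rows; each row is the pose to reach, as a shift and turn from the pose commanded when the call began, along the tool's axes at that moment; what a row does not reach only later rows make up. A row lasts 1/8 s, in which the tool goes at most 62.5 mm and 10.7 degrees, less where a joint would pass 70% of its speed; a pose out of reach is approached as far as the arm can. A call with a gripper value outside its range is refused whole. The fingers move at their own pace and stop on an object; the grip force is fixed at half the most. Time passes only in rows, so rows that repeat a pose let the fingers close. It gives the time, the measured TCP pose, the force, the opening and the grip force at its end, in the units of the state.
- bot.read_state(): the state, without advancing time (a new reading comes with each control period).
- viewer.capture(name): name is "scene" or "side" or "wrist"; returns (picture, depth): 400x640x3 uint8, blue, green, red; 400x640 float32, m along the optical axis (not along the pixel's ray), 0 where there is no reading.
- viewer.camera_info(name): a dict with "fx", "fy", "cx", "cy" (pixels), "dist_coeffs" ([k1, k2, p1, p2, k3] as OpenCV has them; the pictures are not rectified), "world_to_cam" (4x4, takes a point from world to camera coordinates). Camera axes: x right, y down, z forward; pixel columns grow to the right and rows downward; lengths in m; the calibration is good to about 2 mm. A picture is of the moment at which its call begins: read the wrist's pose just before it. camera_info takes no time and is no camera call; for the wrist camera it gives the pose at the moment of the call.
- workorder.hand_in(): hands the job in; it is judged then, once.
Trained networks look in the newest picture that a camera, given by its name, has taken for a name from the list of things; names that differ only in an ending like _2 or _b are one class to them, and where a whole thing is asked for, a point or a joint stands for the part that bears it (a point fixed in the world has none). Each returns a list of dicts, best first, with "p" (0 to 1); they miss things now and then, are a little off and sometimes report something else, mostly with a low value. They report only what shows in the picture. A call takes as long as a camera call. They do not tell look-alikes from the thing itself.
- models.outline_of(camera, thing): "mask" (400x640 bool, what is visible of it).
- models.tip_of(camera, thing): "xyz" ([x, y, z] in m, in world coordinates, good to about 4 mm: a listed point, or the origin of a listed thing).
The state is a dict: "time_s": time; "joint_positions": joint angles; "qvel": joint speeds; "tau": joint torques, N m; "position": TCP position; "tcp_rot": TCP orientation; "force": force on the tool from outside, world axes, zero at the start; "moment": the same for the moment, N m; "opening": opening from 0.0 (shut) to 1.0 (fully open); "grasp_force": force on a finger pad.
Only numpy, scipy, OpenCV 4.12 (cv2) and the standard library are available. Lean on these libraries where they do the work, as an engineer would, in place of code of your own. Each camera call takes 0.05 s, during which the arm holds its last target. There are 200 camera calls.

## Working session

There is one attempt and no reset: what is moved stays moved. The work goes in short steps, Python scripts to look and compute and a shell command to move; the robot and the scene stay as the last step left them, time stands still between calls to the robot, and variables do not carry over. Pictures are saved under pics/ and viewed, at most 10 in all, crops included, and the job is handed in when it is done.

```bash
mkdir -p pics; ls; cat > h.py <<'E'
import numpy as np, cv2
from rig import bot, viewer, workorder, models
def cam(n):
    i=viewer.camera_info(n); K=np.array([[i['fx'],0,i['cx']],[0,i['fy'],i['cy']],[0,0,1.]])
    return K,np.array(i['dist_coeffs'],float),np.array(i['world_to_cam'])
def cloud(n,depth):
    K,d,T=cam(n); v,u=np.mgrid[0:400,0:640]
    p=cv2.undistortPoints(np.stack([u,v],-1).reshape(-1,1,2).astype(np.float64),K,d).reshape(400,640,2)
    c=np.dstack([p*depth[...,None],depth])
    w=(c-T[:3,3])@T[:3,:3]
    w[depth<=0]=np.nan
    return w
def project(n,P):
    K,d,T=cam(n); return cv2.projectPoints(np.atleast_2d(P).astype(float),cv2.Rodrigues(T[:3,:3])[0],T[:3,3],K,d)[0].reshape(-1,2)
E
python3 - <<'E'
from h import *
s=bot.read_state(); print(s['position'],s['time_s'],s['opening'])
ims=[]
for n in ('scene','side'):
    im,d=viewer.capture(n); cv2.imwrite(f'pics/{n}.png',im)
    np.savez(f'{n}.npz',im=im,d=d,w=cloud(n,d))
    for t in ('rack','long_sleeve','sleeve_mid','short_sleeve','spindle','seat','shaft_tip','knob_a_grip','knob_b_grip','wash_bottle','dropper_bottle','jar','collar','lens_cup','spare_carrier','screwdriver'):
        r=models.tip_of(n,t)
        print(n,t,[(np.round(x['xyz'],3).tolist(),round(x['p'],2)) for x in r[:4]])
E
```

```text
pics
[6.24298860e-01 1.35299926e-04 2.32550891e-01] 0.0 1.000829934463954
scene rack [([0.584, -0.206, -0.002], 0.56)]
scene long_sleeve [([0.345, -0.19, 0.021], 0.97), ([0.609, -0.369, 0.025], 0.71), ([0.577, -0.152, 0.066], 0.63), ([0.598, 0.109, 0.068], 0.34)]
scene sleeve_mid [([0.641, -0.396, 0.025], 0.92), ([0.316, -0.215, 0.025], 0.8), ([0.556, -0.154, 0.093], 0.71), ([0.755, -0.312, 0.023], 0.55)]
scene short_sleeve [([0.592, -0.252, 0.062], 0.65)]
scene spindle [([0.589, 0.207, 0.002], 0.88)]
scene seat [([0.592, 0.206, 0.046], 0.93)]
scene shaft_tip [([0.59, 0.208, 0.132], 0.64), ([0.393, -0.018, -0.0], 0.63)]
scene knob_a_grip [([0.58, 0.306, 0.071], 0.73), ([0.577, -0.151, 0.059], 0.53)]
scene knob_b_grip [([0.598, 0.112, 0.067], 0.85)]
scene wash_bottle [([0.525, -0.01, 0.001], 0.69), ([0.59, 0.207, 0.134], 0.35)]
scene dropper_bottle [([0.706, 0.216, -0.003], 0.91), ([0.524, -0.014, 0.002], 0.66)]
scene jar [([0.725, -0.182, 0.004], 0.59)]
scene collar [([0.458, 0.17, -0.002], 0.57)]
scene lens_cup [([0.719, -0.002, -0.002], 0.79)]
scene spare_carrier [([0.391, -0.018, 
[... 469 characters left out ...]
86, 0.21, -0.0], 0.58)]
side seat [([0.59, 0.208, 0.047], 0.95), ([0.726, -0.19, 0.003], 0.6), ([0.558, -0.158, 0.097], 0.26)]
side shaft_tip [([0.591, 0.205, 0.137], 0.91), ([0.584, 0.308, 0.071], 0.7)]
side knob_a_grip [([0.581, 0.308, 0.071], 0.71), ([0.724, -0.004, 0.002], 0.38)]
side knob_b_grip [([0.593, 0.108, 0.072], 0.87), ([0.706, 0.212, 0.006], 0.62)]
side wash_bottle [([0.526, -0.01, -0.001], 0.88)]
side dropper_bottle [([0.707, 0.215, 0.006], 0.69)]
side jar [([0.725, -0.188, 0.003], 0.6)]
side collar [([0.458, 0.168, -0.004], 0.79)]
side lens_cup [([0.723, -0.004, 0.0], 0.58)]
side spare_carrier [([0.387, -0.023, 0.002], 0.65)]
side screwdriver [([0.439, -0.214, -0.002], 0.64)]
```

View pics/scene.png

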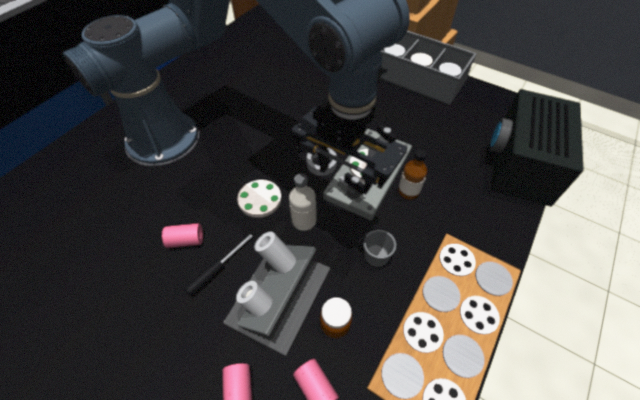

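View pics/side.png

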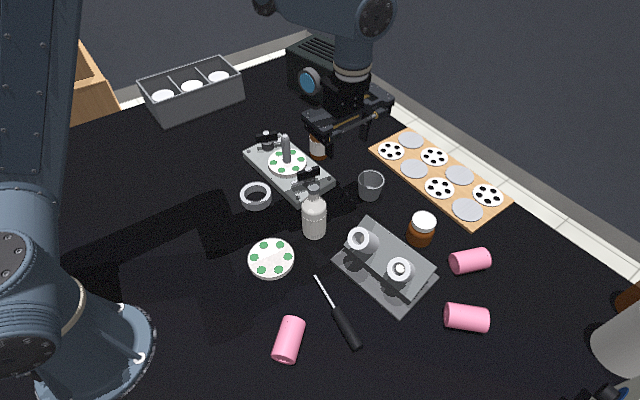

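The scene view shows the rack at (275,290). The taller sleeve sits on the +y peg at about (275,252), the short one at (253,297), and the pink tubes are decoys. The spindle at (370,175) is partly under the gripper. The side view shows the long sleeve at (360,240), the short one at (400,268) and the shaft at (286,150). Next I'll refine these by fitting the depth data.

```bash
cat >> h.py <<'E'
from scipy.optimize import least_squares
def fitcyl(P,r,c0,a0):
    """axis line of known radius; returns point (at c0's plane) and unit axis, rms"""
    a0=a0/np.linalg.norm(a0); e1=np.cross(a0,[0,1,.1]); e1/=np.linalg.norm(e1); e2=np.cross(a0,e1)
    def dec(x):
        a=a0+x[2]*e1+x[3]*e2; return c0+x[0]*e1+x[1]*e2, a/np.linalg.norm(a)
    def res(x):
        c,a=dec(x); return np.linalg.norm(np.cross(P-c,a),axis=1)-r
    s=least_squares(res,np.zeros(4),loss='soft_l1',f_scale=.001)
    return (*dec(s.x), np.median(abs(res(s.x))))
def near(w,c,a,r,lo,hi,tol=.006):
    P=w.reshape(-1,3); P=P[~np.isnan(P).any(1)]; t=(P-c)@a; d=np.linalg.norm(np.cross(P-c,a),axis=1)
    return P[(abs(d-r)<tol)&(t>lo)&(t<hi)]
E
python3 - <<'E'
from h import *
W={n:np.load(n+'.npz')['w'] for n in('scene','side')}
def show(nm,c,a,r,lo,hi):
    c=np.array(c);a=np.array(a)/np.linalg.norm(a)
    for n in ('scene','side','both'):
        P=np.vstack([near(W[m],c,a,r,lo,hi) for m in W if n in(m,'both')])
        if len(P)<20: print(nm,n,len(P)); continue
        cc,aa,e=fitcyl(P,r,c,a); print(nm,n,len(P),cc.round(4),aa.round(3),round(e,4))
y=np.radians(8); ax=[-.574*np.cos(y),-.574*np.sin(y),.819]
show('long mid',[.555,-.157,.097],ax,.025,-.03,.035)
show('short mid',[.577,-.255,.085],ax,.025,-.02,.02)
show('shaft',[.59,.207,.1],[0,0,1],.012,-.045,.025)
for n in W:
    P=W[n].reshape(-1,3);P=P[~np.isnan(P).any(1)]
    # sleeve length check: extent along axis of sleeve pts
    for nm,c in(('long',[.5775,-.1535,.065]),('short',[.5915,-.253,.065])):
        a=np.array(ax);Q=near(W[n],np.array(c),a,.019,-.01,.12,.009);t=(Q-c)@a
        print(n,nm,'axial pct',np.percentile(t,[50,90,97,99]).round(4))
    for nm,c in(('ka',[.581,.307]),('kb',[.595,.110])):
        Q=P[(np.hypot(P[:,0]-c[0],P[:,1]-c[1])<.045)&(P[:,2]>.077)&(P[:,2]<.092)]
        if len(Q)<15: print(n,nm,len(Q));continue
        rc=cv2.minAreaRect(Q[:,:2].astype(np.float32)*1000); print(n,nm,len(Q),np.median(Q[:,2]).round(4),[np.round(v,1) for v in rc])
    # tools
    Q=P[(abs(P[:,0]-.59)<.05)&(abs(P[:,1]-.207)<.05)&(P[:,2]>.035)&(P[:,2]<.055)]; print(n,'plate z',np.median(Q[:,2]) if len(Q) else 0, 'table',np.median(P[(abs(P[:,0]-.4)<.03)&(abs(P[:,1]-.08)<.03)][:,2]))
E
```

```text
long mid scene 652 [ 0.5564 -0.156   0.0981] [-0.568 -0.068  0.82 ] 0.0005
long mid side 204 [ 0.5552 -0.1563  0.0972] [-0.568 -0.075  0.82 ] 0.0002
long mid both 856 [ 0.5563 -0.1561  0.098 ] [-0.567 -0.07   0.821] 0.0006
short mid scene 446 [ 0.5777 -0.2546  0.0855] [-0.57  -0.068  0.819] 0.0005
short mid side 84 [ 0.5765 -0.2538  0.0848] [-0.568 -0.074  0.82 ] 0.0002
short mid both 530 [ 0.5776 -0.2544  0.0854] [-0.57  -0.071  0.819] 0.0006
shaft scene 54 [0.5907 0.2091 0.1   ] [ 0.069 -0.038  0.997] 0.0004
shaft side 168 [0.5881 0.208  0.1   ] [-0.007 -0.006  1.   ] 0.0006
shaft both 222 [0.5883 0.2082 0.1   ] [-0.003 -0.006  1.   ] 0.0007
scene long axial pct [0.0483 0.076  0.0768 0.0771]
scene short axial pct [0.0342 0.0489 0.0495 0.0499]
scene ka 117 0.084 [array([586.1, 306.4]), array([16.9, 63.5]), np.float64(71.3)]
scene kb 134 0.0837 [array([595.8, 110.9]), array([17.9, 59.6]), np.float64(74.4)]
scene plate z 0.045110616707953945 table 0.0003439042585008792
side long axial pct [0.0669 0.0783 0.0795 0.0801]
side short axial pct [0.0483 0.0513 0.0522 0.0532]
side ka 105 0.0834 [array([581.4, 304.6]), array([18.6, 63.3]), np.float64(68.7)]
side kb 127 0.0833 [array([594.1, 110. ]), array([19.4, 63.7]), np.float64(73.5)]
side plate z 0.04525908912114565 table 0.0003218897071468545
```

```bash
cat >> h.py <<'E'
from scipy.spatial.transform import Rotation as Ro
def togo(p,R):
    s=bot.read_state(); R0=np.array(s['tcp_rot']); p0=np.array(s['position'])
    print('shift',(R0.T@(np.array(p)-p0)).round(4),'rotvec',np.degrees(Ro.from_matrix(R0.T@R).as_rotvec()).round(2),'| now',p0.round(4),'F',np.round(s['force'],1),'open',round(s['opening'],3),'t',round(s['time_s'],2))
def frame(z,y):
    z=np.array(z)/np.linalg.norm(z); y=np.array(y,float); y-=z*(y@z); y/=np.linalg.norm(y)
    return np.stack([np.cross(y,z),y,z],1)
MID=np.array([.5558,-.1562,.0975]); AX=np.array([-.569,-.071,.819]); RY=np.array([-.124,.992,0])
RG=frame(-AX,RY)
E
python3 - <<'E'
from h import *
s=bot.read_state(); print(np.array(s['tcp_rot']).round(3),s['joint_positions'])
for k in(1,-1):
    R=frame(-AX,k*RY); togo(MID+.08*AX,R); 
E
```

```text
[[-0.  1. -0.]
 [ 1.  0. -0.]
 [-0. -0. -1.]] [-1.02256255e+01  3.02229065e+01  8.20876432e+01 -1.10214317e-03
  6.76895142e+01 -1.02301224e+01]
shift [-0.1619 -0.1147  0.0705] rotvec [-29.56 -26.1  -93.76] | now [0.625  0.     0.2336] F [ 0.4 -0.5  0.8] open 1.001 t 1.7
shift [-0.1619 -0.1147  0.0705] rotvec [-25.26  28.6   80.1 ] | now [0.625  0.     0.2336] F [ 0.4 -0.5  0.8] open 1.001 t 1.7
```

```bash
python3 -m jog '[[1,-0.05,-0.03,-0.01,-8,9,25],[1,-0.08,-0.06,-0.01,-13,14,40],[1,-0.12,-0.09,-0.01,-19,21,60],[1,-0.1619,-0.1147,0,-25.26,28.6,80.1],[1,-0.1619,-0.1147,0,-25.26,28.6,80.1],[1,-0.1619,-0.1147,0,-25.26,28.6,80.1],[1,-0.1619,-0.1147,0,-25.26,28.6,80.1],[1,-0.1619,-0.1147,0,-25.26,28.6,80.1],[1,-0.1619,-0.1147,0,-25.26,28.6,80.1],[1,-0.1619,-0.1147,0.04,-25.26,28.6,80.1],[1,-0.1619,-0.1147,0.0705,-25.26,28.6,80.1],[1,-0.1619,-0.1147,0.0705,-25.26,28.6,80.1]]'
python3 - <<'E'
from h import *
R=frame(-AX,-RY); togo(MID+.08*AX,R); togo(MID+.01*AX,R); print(bot.read_state()['joint_positions'])
im,d=viewer.capture('scene'); cv2.imwrite('pics/s2.png',im[180:380,130:430].repeat(2,0).repeat(2,1))
im,d=viewer.capture('wrist'); cv2.imwrite('pics/w2.png',im)
w=cloud('scene',viewer.capture('scene')[1])
E
```

```text
time_s: 3.2
position: [0.5096, -0.1613, 0.1614]
tcp_rot: [[0.815, 0.123, 0.567], [0.099, -0.992, 0.073], [0.571, -0.004, -0.821]]
force: [-0.2, -0.1, -0.6]
opening: 1.0
grasp_force: 0.0
shift [ 0.0015  0.0007 -0.001 ] rotvec [-0.16  0.16 -0.17] | now [ 0.5096 -0.1613  0.1614] F [-0.2 -0.1 -0.6] open 1.0 t 3.2
shift [0.0017 0.0008 0.069 ] rotvec [-0.16  0.16 -0.17] | now [ 0.5096 -0.1613  0.1614] F [-0.2 -0.1 -0.6] open 1.0 t 3.2
[-44.69054992  27.13258414 121.83452743  74.8201079   27.83703646
 -29.04679787]
```

View pics/w2.png

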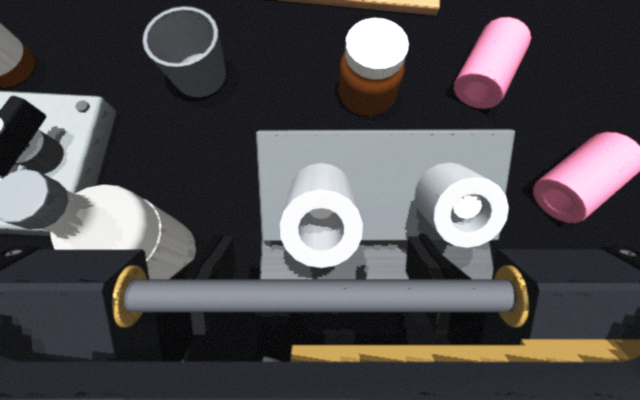

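The wrist view shows the long sleeve's top end at (320,228), centred between the fingers, and the short sleeve at (465,205). The wash bottle is at (120,235), clear of the fingers. Descending along the axis and gripping.

```bash
python3 -m jog '[[1,0.0015,0.0008,0.02,0,0,0],[1,0.0017,0.0008,0.045,0,0,0],[1,0.0017,0.0008,0.069,0,0,0],[1,0.0017,0.0008,0.069,0,0,0],[1,0.0017,0.0008,0.069,0,0,0],[0.5,0.0017,0.0008,0.069,0,0,0],[0.4,0.0017,0.0008,0.069,0,0,0],[0.4,0.0017,0.0008,0.069,0,0,0],[0.4,0.0017,0.0008,0.069,0,0,0],[0.4,0.0017,0.0008,0.069,0,0,0]]'
python3 - <<'E'
from h import *
R=frame(-AX,-RY); togo(MID+.01*AX,R)
E
```

```text
time_s: 4.6
position: [0.5509, -0.1571, 0.1076]
tcp_rot: [[0.813, 0.124, 0.569], [0.101, -0.992, 0.072], [0.574, -0.001, -0.819]]
force: [-0.7, 0.8, 2.0]
opening: 0.571
grasp_force: 30.1
shift [-0.0017 -0.0003  0.0011] rotvec [-0.05 -0.01 -0.01] | now [ 0.5509 -0.1571  0.1076] F [-0.7  0.8  2. ] open 0.571 t 4.6
```

```bash
python3 -m jog '[[0.4,0,0,-0.01,0,0,0],[0.4,0,0,-0.025,0,0,0],[0.4,0,0,-0.045,0,0,0],[0.4,0,0,-0.065,0,0,0],[0.4,0.02,0,-0.094,0,0,0],[0.4,0.05,0,-0.135,0,0,0],[0.4,0.08,0,-0.175,0,0,0],[0.4,0.08,0,-0.175,0,0,0]]'
python3 - <<'E'
from h import *
R=frame([0,0,-1],[0.07,-1,0]); togo([.589,.207,.275],R)
E
```

```text
time_s: 5.6
position: [0.5176, -0.1631, 0.3003]
tcp_rot: [[0.81, 0.125, 0.574], [0.106, -0.992, 0.066], [0.577, 0.007, -0.816]]
force: [0.1, -0.4, -3.6]
opening: 0.574
grasp_force: 30.1
shift [ 0.0823 -0.3585  0.086 ] rotvec [ -0.57 -35.27   3.18] | now [ 0.5176 -0.1631  0.3003] F [ 0.1 -0.4 -3.6] open 0.574 t 5.6
```

```bash
python3 -m jog '[[0.4,0.01,-0.03,0.008,0,-4,0],[0.4,0.02,-0.075,0.018,0,-9,1],[0.4,0.03,-0.12,0.03,0,-14,1],[0.4,0.04,-0.17,0.04,0,-18,2],[0.4,0.05,-0.22,0.052,0,-22,2],[0.4,0.062,-0.27,0.064,0,-27,2.5],[0.4,0.074,-0.32,0.076,-0.5,-31,3],[0.4,0.0823,-0.35,0.086,-0.57,-35.27,3.2],[0.4,0.0823,-0.3585,0.086,-0.57,-35.27,3.2],[0.4,0.0823,-0.3585,0.086,-0.57,-35.27,3.2],[0.4,0.0823,-0.3585,0.086,-0.57,-35.27,3.2]]'
cat > m.py <<'E'
from h import *
import sys
s=bot.read_state(); R=np.array(s['tcp_rot']); p=np.array(s['position']); print(p.round(4),'F',np.round(s['force'],1)); a=-R[:,2]; c=p-.03*a   # sleeve lower part, below the fingertips
for n in('scene','side'):
    im,d=viewer.capture(n); w=cloud(n,d); cv2.imwrite(f'pics/m_{n}.png',im); np.save(f'm_{n}.npy',w)
    P=near(w,c,a,.025,-.017,.014)
    if len(P)>30:
        cc,aa,e=fitcyl(P,.025,c,a); print(n,'sleeve',len(P),cc.round(4),aa.round(4),round(e,4),'low pct z',np.percentile(near(w,c,a,.025,-.04,.014)[:,2],[1,3]).round(4))
    c2=np.array([.589,.208,.1]); P=near(w,c2,np.array([0,0,1.]),.012,-.045,.024)
    if len(P)>20:
        x=least_squares(lambda q:np.hypot(P[:,0]-q[0],P[:,1]-q[1])-.012,c2[:2],loss='soft_l1',f_scale=.001).x; print(n,'shaft xy (upright)',len(P),x.round(4))
E
python3 m.py
```

```text
time_s: 6.98
position: [0.5868, 0.2071, 0.2725]
tcp_rot: [[0.998, 0.068, -0.008], [0.068, -0.998, 0.006], [-0.007, -0.006, -1.0]]
force: [-0.2, -0.1, -2.8]
opening: 0.573
grasp_force: 30.1
[0.5868 0.2071 0.2725] F [-0.2 -0.1 -2.8]
scene sleeve 223 [0.5857 0.2081 0.2425] [-0.01   -0.0106  0.9999] 0.0008 low pct z [0.22   0.2208]
scene shaft xy (upright) 172 [0.5905 0.2091]
side sleeve 207 [0.5848 0.206  0.2425] [ 0.0156 -0.026   0.9995] 0.0007 low pct z [0.2206 0.2224]
side shaft xy (upright) 166 [0.588  0.2078]
```

```bash
python3 -c "
from h import *
togo([.5908,.2085,.207],frame([0,0,-1],[0.07,-1,0]))"
```

```text
shift [ 0.0038 -0.0008  0.0665] rotvec [-0.39  0.32 -0.14] | now [0.5874 0.207  0.2735] F [-0.5 -0.3 -2.8] open 0.576 t 7.08
```

```bash
python3 -m jog '[[0.4,0.0038,-0.0008,0.03,-0.39,0.32,0],[0.4,0.0038,-0.0008,0.055,-0.39,0.32,0],[0.4,0.0038,-0.0008,0.0665,-0.39,0.32,0],[0.4,0.0038,-0.0008,0.0665,-0.39,0.32,0],[0.4,0.0038,-0.0008,0.0665,-0.39,0.32,0]]'; python3 m.py; python3 -c "
from h import *
ims=[]
for n in('scene','side'):
    im=cv2.imread(f'pics/m_{n}.png'); u,v=project(n,[.59,.207,.13])[0].astype(int); ims.append(cv2.resize(im[max(v-70,0):v+70,u-70:u+70],(400,400))) 
cv2.imwrite('pics/c3.png',np.hstack(ims))"
```

```text
time_s: 7.7
position: [0.5922, 0.2097, 0.2082]
tcp_rot: [[0.998, 0.068, 0.003], [0.068, -0.998, 0.001], [0.003, -0.0, -1.0]]
force: [0.0, -0.4, -3.3]
opening: 0.579
grasp_force: 30.1
[0.5922 0.2097 0.2082] F [ 0.  -0.4 -3.3]
scene sleeve 190 [0.5923 0.2106 0.1782] [-0.0206  0.0088  0.9997] 0.0005 low pct z [0.1553 0.1571]
scene shaft xy (upright) 171 [0.5905 0.209 ]
side sleeve 176 [0.5901 0.2091 0.1782] [-0.0091 -0.0234  0.9997] 0.0007 low pct z [0.1559 0.1566]
side shaft xy (upright) 162 [0.5882 0.2078]
```

View pics/c3.png

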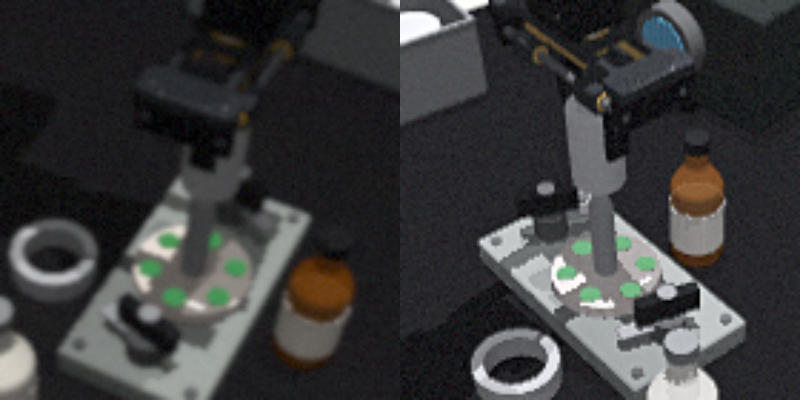

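The crop shows the sleeve directly above the shaft in both views: scene (210,185) over (197,230), side (597,150) over (603,205). Depth says it is about 2 mm off in x and 1.4 mm off in y. I'll correct that and lower slowly.

```bash
python3 -m jog '[[0.4,-0.002,0.0014,0,0,0,0],[0.4,-0.002,0.0014,0.006,0,0,0],[0.4,-0.002,0.0014,0.012,0,0,0],[0.4,-0.002,0.0014,0.017,0,0,0],[0.4,-0.002,0.0014,0.017,0,0,0]]'; python3 m.py
```

```text
time_s: 8.43
position: [0.5889, 0.2082, 0.1891]
tcp_rot: [[0.998, 0.069, -0.001], [0.069, -0.998, -0.0], [-0.001, 0.0, -1.0]]
force: [1.0, -0.5, -3.9]
opening: 0.572
grasp_force: 30.1
[0.5889 0.2082 0.1891] F [ 1.  -0.5 -3.9]
scene sleeve 178 [0.589  0.2089 0.1591] [-0.0032 -0.0213  0.9998] 0.0006 low pct z [0.1366 0.1377]
scene shaft xy (upright) 168 [0.5905 0.2091]
side sleeve 172 [0.5869 0.2075 0.1591] [0.0039 0.0031 1.    ] 0.0006 low pct z [0.1372 0.1384]
side shaft xy (upright) 162 [0.5881 0.2078]
```

```bash
python3 -m jog '[[0.4,0.001,-0.0002,0,0,0,0],[0.4,0.0011,-0.0002,0.005,0,0,0],[0.4,0.0011,-0.0002,0.01,0,0,0],[0.4,0.0011,-0.0002,0.015,0,0,0],[0.4,0.0011,-0.0002,0.018,0,0,0],[0.4,0.0011,-0.0002,0.018,0,0,0]]'; python3 m.py
```

```text
time_s: 9.28
position: [0.5902, 0.2085, 0.1715]
tcp_rot: [[0.998, 0.069, -0.0], [0.069, -0.998, 0.0], [-0.0, -0.0, -1.0]]
force: [-0.5, -0.4, -3.9]
opening: 0.571
grasp_force: 30.1
[0.5902 0.2085 0.1715] F [-0.5 -0.4 -3.9]
scene sleeve 171 [0.5902 0.2093 0.1415] [-5.e-03 -2.e-04  1.e+00] 0.0005 low pct z [0.1202 0.1211]
scene shaft xy (upright) 122 [0.5903 0.2091]
side sleeve 161 [0.5882 0.2081 0.1415] [ 0.0046 -0.0186  0.9998] 0.0007 low pct z [0.1194 0.1202]
side shaft xy (upright) 117 [0.5883 0.2078]
```

Engaged with no side force, and aligned to within 0.3 mm. Lowering most of the way.

```bash
python3 -m jog '[[0.4,0,0,0.007,0,0,0],[0.4,0,0,0.014,0,0,0],[0.4,0,0,0.021,0,0,0],[0.4,0,0,0.028,0,0,0],[0.4,0,0,0.035,0,0,0],[0.4,0,0,0.042,0,0,0],[0.4,0,0,0.049,0,0,0],[0.4,0,0,0.056,0,0,0],[0.4,0,0,0.063,0,0,0],[0.4,0,0,0.067,0,0,0],[0.4,0,0,0.067,0,0,0]]'; python3 m.py
```

```text
time_s: 10.75
position: [0.5903, 0.2085, 0.1046]
tcp_rot: [[0.998, 0.069, -0.0], [0.069, -0.998, 0.0], [-0.0, -0.0, -1.0]]
force: [0.2, -1.2, -3.8]
opening: 0.574
grasp_force: 30.1
[0.5903 0.2085 0.1046] F [ 0.2 -1.2 -3.8]
scene sleeve 135 [0.5903 0.2094 0.0746] [-0.017  -0.019   0.9997] 0.0005 low pct z [0.0426 0.0434]
side sleeve 135 [0.588  0.2081 0.0746] [-0.0122  0.0146  0.9998] 0.0007 low pct z [0.0415 0.0429]
```

```bash
python3 -m jog '[[0.4,0,0,0.003,0,0,0],[0.4,0,0,0.005,0,0,0],[0.4,0,0,0.0065,0,0,0],[0.4,0,0,0.0075,0,0,0],[0.4,0,0,0.0075,0,0,0]]'
```

```text
time_s: 11.48
position: [0.5906, 0.2086, 0.0983]
tcp_rot: [[0.998, 0.069, 0.001], [0.069, -0.998, 0.0], [0.001, -0.0, -1.0]]
force: [-2.2, 0.4, 3.5]
opening: 0.575
grasp_force: 30.2
```

```bash
python3 -m jog '[[0.4,0,0,0.001,0,0,0],[0.4,0,0,0.002,0,0,0],[0.4,0,0,0.002,0,0,0]]'
```

```text
time_s: 11.85
position: [0.5906, 0.2087, 0.0982]
tcp_rot: [[0.998, 0.069, 0.002], [0.069, -0.998, 0.0], [0.002, -0.0, -1.0]]
force: [-4.3, -0.8, 13.7]
opening: 0.575
grasp_force: 30.3
```

Contact: the force rose to 14 N with z stalled at 0.098. Backing off the press, releasing and rising.

```bash
python3 -m jog '[[0.4,0,0,-0.002,0,0,0],[0.75,0,0,-0.002,0,0,0],[0.85,0,0,-0.002,0,0,0],[0.85,0,0,-0.002,0,0,0],[0.85,0,0,-0.002,0,0,0],[0.85,0,0,-0.002,0,0,0],[0.85,0,0,-0.03,0,0,0],[0.85,0,0,-0.07,0,0,0],[0.85,0,0,-0.12,0,0,0],[0.85,0,0,-0.16,0,0,0],[0.85,0,0,-0.16,0,0,0]]'
python3 - <<'E'
from h import *
bot_s=bot.read_state(); print(np.round(bot_s['position'],4),np.round(bot_s['joint_positions'],1),np.round(bot_s['force'],1))
W=[]
for n in('scene','side'):
    im,d=viewer.capture(n); cv2.imwrite(f'pics/r_{n}.png',im); w=cloud(n,d); W.append(w)
    P=w.reshape(-1,3);P=P[~np.isnan(P).any(1)]
    a=np.array([0,0,1.]);c=np.array([.59,.2085,.085]);Q=near(w,c,a,.025,-.03,.035)
    if len(Q)>30: cc,aa,e=fitcyl(Q,.025,c,a);print(n,'sleeve',cc.round(4),aa.round(3))
    q=P[(np.hypot(P[:,0]-.59,P[:,1]-.2085)>.014)&(np.hypot(P[:,0]-.59,P[:,1]-.2085)<.024)&(P[:,2]>.1)&(P[:,2]<.15)];print('top z',np.median(q[:,2]))
    for nm,c in(('ka',[.581,.307]),('kb',[.595,.110])):
        Q=P[(np.hypot(P[:,0]-c[0],P[:,1]-c[1])<.04)&(P[:,2]>.077)&(P[:,2]<.092)]
        if len(Q)<15: print(n,nm,len(Q));continue
        rc=cv2.minAreaRect(Q[:,:2].astype(np.float32)*1000); print(n,nm,len(Q),np.median(Q[:,2]).round(4),[np.round(v,1) for v in rc])
        print(models.tip_of(n,'knob_a_grip' if nm=='ka' else 'knob_b_grip')[:2])
c=[]
for n in('scene','side'):
    im=cv2.imread(f'pics/r_{n}.png'); u,v=project(n,[.59,.207,.08])[0].astype(int); c.append(cv2.resize(im[max(v-75,0):v+75,u-75:u+75],(400,400)))
cv2.imwrite('pics/c4.png',np.hstack(c))
E
```

```text
time_s: 13.22
position: [0.5928, 0.209, 0.2598]
tcp_rot: [[0.998, 0.069, 0.01], [0.069, -0.998, 0.002], [0.01, -0.001, -1.0]]
force: [-0.3, -0.3, -0.2]
opening: 0.846
grasp_force: 0.0
[0.5928 0.209  0.2598] [ 9.2 28.7 80.3  0.  70.4 95.3] [-0.3 -0.3 -0.2]
scene sleeve [0.5904 0.2095 0.085 ] [-0.003  0.002  1.   ]
top z 0.12430829515088776
scene ka 119 0.0839 [array([585.3, 304.7]), array([16.7, 60.8]), np.float64(67.2)]
[{'xyz': [0.5821, 0.3067, 0.0707], 'p': 0.64}]
scene kb 149 0.0835 [array([596.6, 110.2]), array([17.5, 64.2]), np.float64(73.3)]
[{'xyz': [0.5963, 0.1114, 0.0666], 'p': 0.87}, {'xyz': [0.5932, 0.2075, 0.0455], 'p': 0.56}]
side sleeve [0.588  0.2083 0.085 ] [ 0.001 -0.     1.   ]
top z 0.12464203954124761
side ka 106 0.0833 [array([581.5, 304.3]), array([19.5, 63.2]), np.float64(69.4)]
[{'xyz': [0.5828, 0.3079, 0.0721], 'p': 0.7}, {'xyz': [0.5968, 0.1085, 0.0688], 'p': 0.59}]
side kb 123 0.0835 [array([593.3, 109. ]), array([16.2, 63.5]), np.float64(79.5)]
[{'xyz': [0.595, 0.1066, 0.0675], 'p': 0.89}]
```

View pics/c4.png

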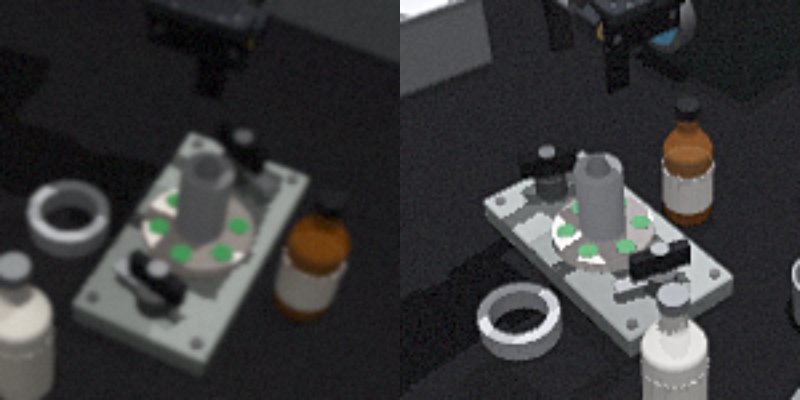

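Seated and released: the sleeve top is at z=0.1245, upright and on the shaft axis. The crop shows the knobs' black bars lying roughly along x, at (240,150) and (158,278) in the scene half. Next I'll go above knob A and flip the wrist so the last joint has travel for the clockwise turn.

```bash
python3 -m jog '[[0.5,0,-0.03,0,0,0,-10],[0.5,-0.002,-0.06,0.02,0,0,-20],[0.5,-0.0035,-0.0977,0.04,0,0,-30],[0.5,-0.0035,-0.0977,0.06,0,0,-40],[0.5,-0.0035,-0.0977,0.06,0,0,-50],[0.5,-0.0035,-0.0977,0.06,0,0,-60],[0.5,-0.0035,-0.0977,0.06,0,0,-70],[0.5,-0.0035,-0.0977,0.06,0,0,-80],[0.5,-0.0035,-0.0977,0.06,0,0,-90],[0.5,-0.0035,-0.0977,0.06,0,0,-100],[0.5,-0.0035,-0.0977,0.06,0,0,-110],[0.5,-0.0035,-0.0977,0.06,0,0,-120],[0.5,-0.0035,-0.0977,0.06,0,0,-130],[0.5,-0.0035,-0.0977,0.06,0,0,-140],[0.5,-0.0035,-0.0977,0.06,0,0,-150],[0.5,-0.0035,-0.0977,0.06,0,0,-155],[0.5,-0.0035,-0.0977,0.06,0,0,-155],[0.5,-0.0035,-0.0977,0.06,0,0,-155]]'
cat > k.py <<'E'
from h import *
import sys
c0=np.array({'a':[.5826,.3062],'b':[.596,.1107]}[sys.argv[1]])
s=bot.read_state(); print(np.round(s['joint_positions'],1),np.round(s['force'],1))
for n in('wrist','scene','side'):
    im,d=viewer.capture(n); w=cloud(n,d); cv2.imwrite(f'pics/k{sys.argv[1]}_{n}.png',im)
    P=w.reshape(-1,3);P=P[~np.isnan(P).any(1)]
    Q=P[(np.hypot(P[:,0]-c0[0],P[:,1]-c0[1])<.04)&(P[:,2]>.079)&(P[:,2]<.088)]
    if len(Q)<20: print(n,len(Q)); continue
    m=Q[:,:2].mean(0); U,S,V=np.linalg.svd(Q[:,:2]-m,full_matrices=False); v=V[0]*np.sign(V[0][0]); t=(Q[:,:2]-m)@v; u=(Q[:,:2]-m)@[-v[1],v[0]]
    ctr=m+v*np.mean(np.percentile(t,[1,99]))+np.array([-v[1],v[0]])*np.mean(np.percentile(u,[2,98]))
    print(n,len(Q),'ctr',ctr.round(4),'ang',np.degrees(np.arctan2(v[1],v[0])).round(1),'len',np.ptp(np.percentile(t,[1,99])).round(4),'wid',np.ptp(np.percentile(u,[2,98])).round(4),'z',np.median(Q[:,2]).round(4))
E
python3 k.py a
python3 -c "
from h import *
t=np.radians(69);togo([.5826,.3062,.083],frame([0,0,-1],[np.cos(t),np.sin(t),0]))"
```

```text
time_s: 15.78
position: [0.58, 0.3057, 0.1947]
tcp_rot: [[-0.933, 0.361, -0.001], [0.361, 0.933, -0.0], [0.001, -0.0, -1.0]]
force: [0.2, 0.7, 0.7]
opening: 0.503
grasp_force: 0.0
[ 18.   35.   79.5   0.   65.5 -50.8] [0.2 0.7 0.7]
wrist 1420 ctr [0.5825 0.3077] ang -19.6 len 0.0614 wid 0.0138 z 0.0838
scene 107 ctr [0.5856 0.3058] ang -19.1 len 0.0594 wid 0.015 z 0.0841
side 93 ctr [0.581  0.3043] ang -18.8 len 0.0613 wid 0.0159 z 0.0835
shift [-0.0021  0.0013  0.1123] rotvec [ 0.01  0.01 -0.09] | now [0.5802 0.3058 0.1953] F [ 0.2 -0.3 -0.4] open 0.499 t 15.93
```

View pics/ka_wrist.png

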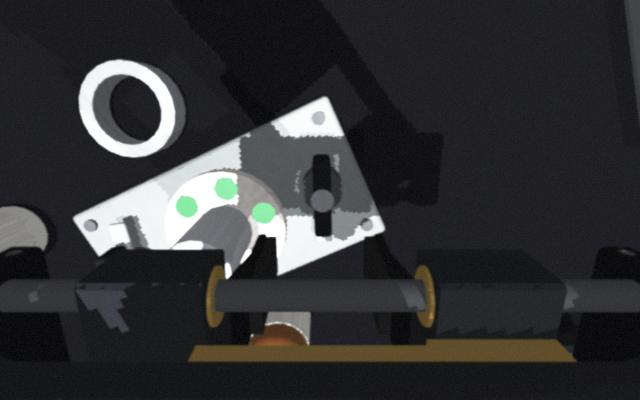

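The wrist view shows knob A's bar upright in the image at (322,195), between the fingers (columns 265 and 375). Its angle is -19.6°, matching the tool. Lowering and gripping.

```bash
python3 -m jog '[[0.5,-0.002,0.002,0.03,0,0,0.5],[0.5,-0.002,0.002,0.06,0,0,0.5],[0.5,-0.002,0.002,0.09,0,0,0.5],[0.5,-0.002,0.002,0.105,0,0,0.5],[0.5,-0.002,0.002,0.112,0,0,0.5],[0.5,-0.002,0.002,0.112,0,0,0.5],[0.1,-0.002,0.002,0.112,0,0,0.5],[0.1,-0.002,0.002,0.112,0,0,0.5],[0.1,-0.002,0.002,0.112,0,0,0.5],[0.1,-0.002,0.002,0.112,0,0,0.5],[0.1,-0.002,0.002,0.112,0,0,0.5]]'
```

```text
time_s: 17.3
position: [0.5827, 0.3062, 0.0839]
tcp_rot: [[-0.93, 0.367, -0.0], [0.367, 0.93, -0.001], [-0.0, -0.001, -1.0]]
force: [-1.6, -3.1, 4.1]
opening: 0.154
grasp_force: 29.8
```

```bash
python3 -m jog '[[0.1,0,0,0,0,0,6],[0.1,0,0,0,0,0,12],[0.1,0,0,0,0,0,18],[0.1,0,0,0,0,0,24],[0.1,0,0,0,0,0,30],[0.1,0,0,0,0,0,36],[0.1,0,0,0,0,0,36]]'
```

```text
time_s: 18.18
position: [0.5827, 0.3062, 0.0838]
tcp_rot: [[-0.537, 0.843, -0.0], [0.843, 0.537, -0.001], [-0.001, -0.001, -1.0]]
force: [-1.4, -3.9, 5.3]
opening: 0.158
grasp_force: 29.9
```

```bash
python3 -m jog '[[0.1,0,0,0,0,0,6],[0.1,0,0,0,0,0,12],[0.1,0,0,0,0,0,18],[0.1,0,0,0,0,0,24],[0.1,0,0,0,0,0,28],[0.1,0,0,0,0,0,31],[0.1,0,0,0,0,0,33],[0.1,0,0,0,0,0,33]]'; python3 -c "
from h import *
s=bot.read_state();R=np.array(s['tcp_rot']);print(np.degrees(np.arctan2(R[1,1],R[0,1])),np.round(s['moment'],2))"
```

```text
time_s: 19.18
position: [0.5826, 0.3062, 0.0838]
tcp_rot: [[0.005, 1.0, 0.0], [1.0, -0.005, -0.002], [-0.002, 0.0, -1.0]]
force: [-1.2, -3.2, 4.6]
opening: 0.16
grasp_force: 30.9
-0.2854339439040126 [-0.71  0.28  0.67]
```

```bash
python3 -m jog '[[0.1,0,0,0,0,0,0],[0.5,0,0,0,0,0,0],[0.5,0,0,0,0,0,0],[0.5,0,0,0,0,0,0],[0.5,0,0,-0.03,0,0,0],[0.5,0,0,-0.07,0,0,0],[0.5,0,0,-0.11,0,0,0],[0.5,0,0,-0.11,0,0,0]]';python3 k.py a
python3 -c "
from h import *
t=np.radians(76);togo([.596,.1107,.195],frame([0,0,-1],[np.cos(t),np.sin(t),0]))"
```

```text
time_s: 20.18
position: [0.5854, 0.3082, 0.1975]
tcp_rot: [[0.009, 1.0, 0.009], [1.0, -0.009, 0.004], [0.004, 0.009, -1.0]]
force: [-0.0, 0.5, -0.0]
opening: 0.5
grasp_force: 0.0
[18.1 35.1 78.9  0.  65.5 18.6] [-0.   0.5 -0. ]
wrist 1326 ctr [0.5813 0.307 ] ang -86.3 len 0.0613 wid 0.0138 z 0.0813
scene 87 ctr [0.5847 0.3052] ang -85.4 len 0.0614 wid 0.0148 z 0.0843
side 84 ctr [0.5812 0.3027] ang -86.9 len 0.0614 wid 0.0152 z 0.084
shift [-0.196   0.0159 -0.0026] rotvec [-8.000e-02 -4.000e-02 -7.655e+01] | now [0.582  0.3068 0.1924] F [ 0.  -0.4 -0.5] open 0.497 t 20.32
```

Knob A reads -86.3°, which is its end stop. Now knob B.

```bash
python3 -m jog '[[0.5,-0.03,0.002,-0.003,0,0,-8],[0.5,-0.06,0.005,-0.003,0,0,-17],[0.5,-0.09,0.008,-0.003,0,0,-26],[0.5,-0.12,0.01,-0.003,0,0,-35],[0.5,-0.15,0.012,-0.003,0,0,-44],[0.5,-0.18,0.014,-0.003,0,0,-54],[0.5,-0.196,0.0159,-0.003,0,0,-64],[0.5,-0.196,0.0159,-0.003,0,0,-73],[0.5,-0.196,0.0159,-0.003,0,0,-76.5],[0.5,-0.196,0.0159,-0.003,0,0,-76.5]]';python3 k.py b
python3 -c "
from h import *
t=np.radians(76);togo([.596,.1107,.083],frame([0,0,-1],[np.cos(t),np.sin(t),0]))"
```

```text
time_s: 21.58
position: [0.5958, 0.1107, 0.1946]
tcp_rot: [[-0.97, 0.244, -0.003], [0.244, 0.97, 0.0], [0.003, -0.0, -1.0]]
force: [-0.2, 0.8, 0.7]
opening: 0.504
grasp_force: 0.0
[ -0.   31.4  87.    0.   61.7 -75.9] [-0.2  0.8  0.7]
wrist 1443 ctr [0.5951 0.1121] ang -12.9 len 0.0616 wid 0.0139 z 0.0839
scene 137 ctr [0.5976 0.1098] ang -12.8 len 0.0614 wid 0.0145 z 0.084
side 114 ctr [0.5932 0.1087] ang -12.5 len 0.0618 wid 0.0155 z 0.0835
shift [ 1.000e-04 -2.000e-04  1.125e-01] rotvec [-0.   -0.07 -0.1 ] | now [0.5963 0.1109 0.1955] F [-0.1 -0.1  0.4] open 0.498 t 21.73
```

```bash
python3 -m jog '[[0.5,0.0005,0,0.03,0,0,-1],[0.5,0.0005,0,0.06,0,0,-1],[0.5,0.0005,0,0.09,0,0,-1],[0.5,0.0005,0,0.105,0,0,-1],[0.5,0.0005,0,0.112,0,0,-1],[0.5,0.0005,0,0.112,0,0,-1],[0.1,0.0005,0,0.112,0,0,-1],[0.1,0.0005,0,0.112,0,0,-1],[0.1,0.0005,0,0.112,0,0,-1],[0.1,0.0005,0,0.112,0,0,-1],[0.1,0.0005,0,0.112,0,0,-1]]'
```

```text
time_s: 23.1
position: [0.5964, 0.1103, 0.0848]
tcp_rot: [[-0.974, 0.226, 0.001], [0.226, 0.974, -0.001], [-0.001, -0.001, -1.0]]
force: [-1.2, -2.8, 2.8]
opening: 0.159
grasp_force: 30.0
```

```bash
python3 -m jog '[[0.1,0,0,0,0,0,6],[0.1,0,0,0,0,0,12],[0.1,0,0,0,0,0,18],[0.1,0,0,0,0,0,24],[0.1,0,0,0,0,0,30],[0.1,0,0,0,0,0,36],[0.1,0,0,0,0,0,42],[0.1,0,0,0,0,0,48],[0.1,0,0,0,0,0,54],[0.1,0,0,0,0,0,60],[0.1,0,0,0,0,0,66],[0.1,0,0,0,0,0,70],[0.1,0,0,0,0,0,73],[0.1,0,0,0,0,0,75],[0.1,0,0,0,0,0,75]]'; python3 -c "
from h import *
s=bot.read_state();R=np.array(s['tcp_rot']);print(np.degrees(np.arctan2(R[1,1],R[0,1])),np.round(s['moment'],2))"
```

```text
time_s: 24.98
position: [0.5953, 0.1094, 0.0848]
tcp_rot: [[-0.037, 0.999, -0.002], [0.999, 0.037, -0.003], [-0.003, -0.002, -1.0]]
force: [-2.5, -4.7, 4.5]
opening: 0.159
grasp_force: 30.3
2.1085692712979727 [-1.03  0.5   0.39]
```

```bash
python3 -m jog '[[0.1,0,0,0,0,0,2],[0.1,0,0,0,0,0,2],[0.5,0,0,0,0,0,2],[0.5,0,0,0,0,0,2],[0.5,0,0,0,0,0,2],[0.5,0,0,-0.03,0,0,2],[0.5,0,0,-0.07,0,0,2],[0.5,0,0,-0.12,0,0,2],[0.5,0,0,-0.17,0,0,2],[0.5,0,0,-0.17,0,0,2],[0.5,0,0,-0.17,0,0,2]]';python3 k.py b
python3 - <<'E'
from h import *
for n in('scene','side'):
    im,d=viewer.capture(n); w=cloud(n,d);a=np.array([0,0,1.]);c=np.array([.59,.2085,.085]);Q=near(w,c,a,.025,-.03,.035)
    cc,aa,e=fitcyl(Q,.025,c,a);print(n,'sleeve',cc.round(4),aa.round(3))
    P=w.reshape(-1,3);r=np.hypot(P[:,0]-cc[0],P[:,1]-cc[1]);print('top',np.median(P[(r>.014)&(r<.024)&(P[:,2]>.1)&(P[:,2]<.15)][:,2]))
    for t in ('short_sleeve','wash_bottle','dropper_bottle','jar','collar','lens_cup','spare_carrier','screwdriver'):
        x=models.tip_of(n,t); print(t,np.round(x[0]['xyz'],3) if x else None)
cv2.imwrite('pics/end.png',im)
E
```

```text
time_s: 26.35
position: [0.5957, 0.1111, 0.2539]
tcp_rot: [[0.001, 1.0, -0.001], [1.0, -0.001, 0.0], [0.0, -0.001, -1.0]]
force: [-1.0, 0.6, -1.1]
opening: 0.499
grasp_force: 0.0
[-0.  27.5 83.6  0.  68.9  0. ] [-1.   0.6 -1.1]
wrist 990 ctr [0.595  0.1122] ang -86.4 len 0.0613 wid 0.0139 z 0.0827
scene 128 ctr [0.5969 0.1089] ang -85.9 len 0.0617 wid 0.0144 z 0.0844
side 103 ctr [0.5935 0.109 ] ang -86.3 len 0.0627 wid 0.0145 z 0.0843
scene sleeve [0.5905 0.2095 0.085 ] [0.001 0.003 1.   ]
top 0.12480882462999233
short_sleeve [ 0.594 -0.256  0.065]
wash_bottle [ 0.525 -0.012  0.002]
dropper_bottle [ 0.706  0.217 -0.002]
jar [ 0.722 -0.185  0.003]
collar [0.457 0.171 0.001]
lens_cup [ 0.72  -0.     0.002]
spare_carrier [ 0.392 -0.021  0.002]
screwdriver [ 0.433 -0.212  0.001]
side sleeve [0.5882 0.2083 0.085 ] [-0.004 -0.004  1.   ]
top 0.12467161186456567
short_sleeve [ 0.596 -0.254  0.067]
wash_bottle [ 0.524 -0.007  0.002]
dropper_bottle [0.706 0.215 0.004]
jar [ 0.725 -0.187  0.003]
collar [ 0.46   0.169 -0.001]
lens_cup [ 0.721 -0.004  0.002]
spare_carrier [ 0.388 -0.02  -0.   ]
screwdriver [ 0.436 -0.214  0.004]
```

View pics/end.png

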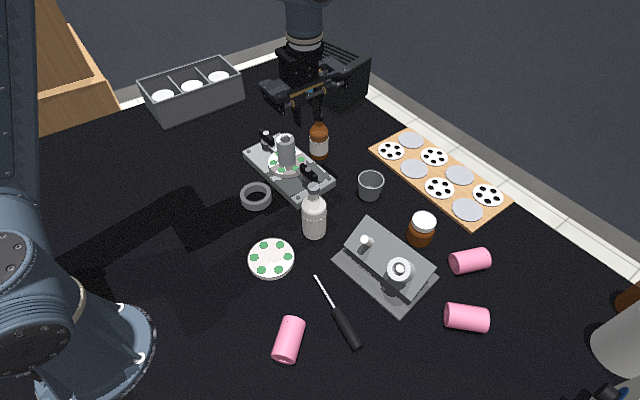

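The sleeve is seated on the spindle at (286,150), both bars point at the shaft (-86°), and the bystanders are where they started. The gripper is clear, so I'm handing in.

```bash
python3 -c "
from h import *
print(workorder.hand_in())"
```

```text
the job is handed in; nothing more can be done
None
```

I seated the long sleeve on the carrier plate and released it, then turned both clamp knobs clockwise to their end stops and handed the job in at about 27 s. The bystanders all measured within a few millimetres of where they started, and the hand-in returned no verdict.

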